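# Complete the repair kit and close its drawer

## Task

The repair kit in the open drawer should hold one fan, one heat sink and one terminal strip, each in its own pocket, but one of the three is missing: see which, take one such part from the parts tray and set it down gently, flat and same side up, in the empty pocket. Then push the drawer fully home without jolting it. Leave the other parts on the tray and the things round about where they are.

Things in the scene. Friction and masses are not known exactly. Their poses are not given: they have to be found in the camera images.
- kit_drawer (a joint): opening of the kit drawer in m: 0 = fully home against its stop, starts about 0.09 open (limit 0.098). Slides with about 2 N of friction and stays where it is left. The drawer belongs to a low grey bench unit 246 mm wide, 112 mm deep and 58 mm high, fixed to the bench
- drawer_lip (a point): outermost edge, at mid-width, of the metal pull lip on the drawer's front (moves with the drawer). x axis points into the unit (the direction of closing), y to the left, z up. The lip is 80 mm wide, 6 mm thick, centred 43 mm above the bench, and stands 10 mm out of the front panel, which reaches 55 mm above the bench
- pocket_left (a point): centre of the floor of the drawer's left (its +y side) pocket, 5 mm above the bench, same axes as drawer_lip. Each pocket is 90 mm along x and 72 mm along y inside; the drawer's side and back walls stand 21 mm and the two dividers 12 mm above the floor, dividers 3 mm thick; the front panel 50 mm
- pocket_middle (a point): centre of the floor of the drawer's middle (the empty one at the start) pocket, 5 mm above the bench, same axes as drawer_lip. Each pocket is 90 mm along x and 72 mm along y inside; the drawer's side and back walls stand 21 mm and the two dividers 12 mm above the floor, dividers 3 mm thick; the front panel 50 mm
- pocket_right (a point): centre of the floor of the drawer's right pocket, 5 mm above the bench, same axes as drawer_lip. Each pocket is 90 mm along x and 72 mm along y inside; the drawer's side and back walls stand 21 mm and the two dividers 12 mm above the floor, dividers 3 mm thick; the front panel 50 mm
- fan_1: square black axial fan, 40 x 40 x 20 mm (z up). Origin at the centre of its underside, x and y along its sides. Lies either in a pocket of the drawer or on the parts tray at the start.
- fan_2: square black axial fan, 40 x 40 x 20 mm (z up). Origin at the centre of its underside, x and y along its sides. A spare that lies on the parts tray at the start.
- sink_1: square bare-metal finned heat sink, 40 x 40 x 22 mm (z up), fins upward. Origin at the centre of its underside, x and y along its sides. Lies either in a pocket of the drawer or on the parts tray at the start.
- sink_2: square bare-metal finned heat sink, 40 x 40 x 22 mm (z up), fins upward. Origin at the centre of its underside, x and y along its sides. A spare that lies on the parts tray at the start.
- strip_1: white six-way terminal strip, 18 mm (its x) x 60 mm (its y) x 16 mm high, terminals upward. Origin at the centre of its underside. Lies either in a pocket of the drawer or on the parts tray at the start.
- strip_2: white six-way terminal strip, 18 mm (its x) x 60 mm (its y) x 16 mm high, terminals upward. Origin at the centre of its underside. A spare that lies on the parts tray at the start.
- parts_tray: flat grey tray fixed to the bench, 220 mm (x) x 230 mm (y), floor 5 mm above the bench, 5 mm rim reaching 14 mm; its centre lies at x = -70 mm from its origin, on the bench level. It and the drawer unit stand side by side, either one on the left
- side_cutters: side cutters lying on the bench, 134 mm long, 14 mm high; a bystander. Origin at the centre of its underside
- solvent_bottle: white bottle standing on the bench, 59 mm in diameter and 119 mm high; a bystander. Origin at the centre of its underside
- battery_pack: battery block lying on the bench, 45 x 69 x 17 mm; a bystander. Origin at the centre of its underside
Mind the look-alikes: they are no part of the job. Leave any green or yellow look-alike of the sink_2 alone.

How it is judged:
By the outcome, as a careful person would: the job done as asked, in the order asked, and still so for the second after the job is handed in, with the robot touching nothing.
It also fails if it takes over 48 s, if anything falls off the work surface, if the arm or the gripper's body presses on something with over 40 N, if the wrist force passes 120 N, or if a joint passes its speed limit or range.

## Robot

A 6-joint arm with a two-finger parallel gripper is mounted at the origin on a cart in front of the work surface, level with it; the furniture and walls round the work are solid. World frame = base frame: x ahead of the robot, y to its left, z up, the work surface at z = 0. Lengths are in m, angles in rad, forces in N, time in s.
With the tool pointing down it reaches from about 0.375 to 0.975 m from the base axis. Payload 3.8 kg.
Tool frame: the origin (TCP) lies on the mounting face of the last link; the fingertips stand 166 mm ahead of it and the grasp point (between the pads) lies 147 mm ahead of it; z points along the fingers, y is the line along which they close (so a half turn about z gives the same grasp; the last joint's range is limited). The gripper opens to 88 mm and grips with 3 to 60 N. Pads are 18 mm wide; open, the fingers measure 123 mm over their backs; the gripper's body (75 mm by 187 mm) begins 45 mm behind the grasp point.
Start: joints at [1.105, 0.264, 1.604, -0, 1.274, -0.037], TCP at [0.281, 0.614, 0.405] pointing down, gripper open.
Joint ranges: [-2.63, 2.63], [-0.94, 2.18], [0.31, 2.57], [-1.31, 4.45], [0, 2.66], [-2.55, 2.55]. Speed limits (rad/s): [2.57, 2.57, 3.14, 3.14, 3.14, 3.14].

## Interface

Orientations are given as a unit quaternion [w, x, y, z].
In Python, from rig import ctrl gives the robot as it stands. The module is installed in compiled form; this text tells all that it offers.
- The arm moves only by the tool jog_arm, never from a script. Its arguments are lists of equal length, an entry for each row: "linear": the shift along the tool's x, y, z in m, a list of three; "twist": the turn about the tool's z in degrees. A call has 1 to 20 rows; each row shifts and turns the commanded pose from where the row before left it, along the tool's axes as they then stand; what a row does not reach is not made up. A row lasts 1/10 s, in which the tool goes at most 50 mm and 8.59 degrees, less where a joint would pass 70% of its speed; a pose out of reach is approached as far as the arm can. A call is refused whole if a number of a shift passes 0.05 or a number of a turn 8.59, either way. A call with a gripper value outside its range is refused whole. "fingers" is the opening, from 0 (shut) to 1 (fully open), set as the call begins (left out, the last holds). The fingers move at their own pace and stop on an object; the grip force is fixed at half the most. Time passes only in rows, so rows that do not move let the fingers close. It gives the time, the measured TCP pose, the force, the opening and the grip force at its end, in the units of the state.
- ctrl.observe(): the state, without advancing time (a new reading comes with each control period).
- ctrl.camera(name): name is "side" or "top"; returns the picture (400x640x3 uint8, red, green, blue); there is no depth.
- ctrl.camera_info(name): a dict with "fx", "fy", "cx", "cy" (pixels), "world_from_camera" (4x4, takes a point from camera to world coordinates). Camera axes: x right, y up, looking along -z (the intrinsics and any distortion apply to the point x, -y, -z); pixel columns grow to the right and rows downward; lengths in m; the calibration is good to about 2 mm. A picture is of the moment at which its call begins. camera_info takes no time and is no camera call.
- ctrl.hand_in(): hands the job in; it is judged then, once.
The state is a dict: "clock": time; "joint_positions": joint angles; "dq": joint speeds; "effort": joint torques, N m; "eef_pos": TCP position; "tcp_rot": TCP orientation; "contact_force": force on the tool from outside, world axes, zero at the start; "wrist_torque": the same for the moment, N m; "finger_gap": opening from 0.0 (shut) to 1.0 (fully open); "finger_force": force on a finger pad.
Only numpy, scipy, OpenCV 4.12 (cv2) and the standard library are available. Lean on these libraries where they do the work, as an engineer would, in place of code of your own. Each camera call takes 0.05 s, during which the arm holds its last target. There are 200 camera calls.

## Working session

There is one attempt and no reset: what is moved stays moved. The work goes in short steps, Python scripts to look and compute and a tool call to move; the robot and the scene stay as the last step left them, time stands still between calls to the robot, and variables do not carry over. Pictures are saved under pics/ and viewed, at most 10 in all, crops included, and the job is handed in when it is done.

Besides the shell and the picture viewer there is one more tool, called after "Emit:" as name(argument=value, ...) on one line, values as JSON. jog_arm: Moves the arm, as the interface text tells. Its arguments: {"type":"object","properties":{"linear":{"type":"array"},"twist":{"type":"array"},"fingers":{"type":"number"}},"required":["linear","twist"]}

```bash
mkdir -p pics
python3 - <<'E'
from rig import ctrl
import cv2
for n in("top","side"):
    im=ctrl.camera(n); cv2.imwrite(f"pics/{n}0.png",im[:,:,::-1]); print(n,ctrl.camera_info(n))
s=ctrl.observe();print(s)
E
```

```text
top {'fx': 389.235152996108, 'fy': 389.235152996108, 'cx': 318.18942031613483, 'cy': 201.91331594897957, 'world_from_camera': array([[ 0.02350884,  0.98945521, -0.1429186 ,  0.3143132 ],
       [-0.99968324,  0.02455146,  0.00553582,  0.05404184],
       [ 0.00898631,  0.14274319,  0.98971896,  1.23723654],
       [ 0.        ,  0.        ,  0.        ,  1.        ]])}
side {'fx': 385.2441288012023, 'fy': 385.2441288012023, 'cx': 315.4571075881039, 'cy': 201.27212704135758, 'world_from_camera': array([[ 0.99203262,  0.09397739, -0.08390195,  0.39200331],
       [-0.12491646,  0.64735782, -0.75188013, -0.72312211],
       [-0.01634515,  0.75637035,  0.65393939,  0.75529646],
       [ 0.        ,  0.        ,  0.        ,  1.        ]])}
{'clock': 0.1, 'joint_positions': array([ 1.10511349e+00,  2.64688650e-01,  1.60526105e+00,  1.71479266e-05,
        1.27369690e+00, -3.68727552e-02]), 'dq': array([-0.00016548, -0.00164508, -0.00145638, -0.00085207,  0.00082346,
       -0.00115867]), 'effort': array([ 1.07641365e-04, -5.03618968e+01, -3.58071077e+01,  7.30206608e-02,
        2.33855692e-02, -8.69413043e-05]), 'eef_pos': array([0.28049872, 0.61361347, 0.4034921 ]), 'tcp_rot': array([-2.63287069e-04,  2.12768478e-01,  9.77102103e-01, -9.92684606e-04]), 'contact_force': array([-0.06213263, -0.18232574,  0.34990491]), 'wrist_torque': array([ 0.01345921, -0.02616423,  0.05066301]), 'finger_force': 0.0, 'finger_gap': 0.998685567194437}
```

View pics/top0.png

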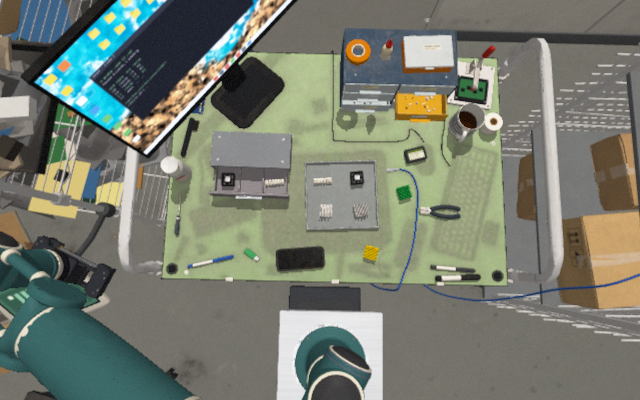

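View pics/side0.png

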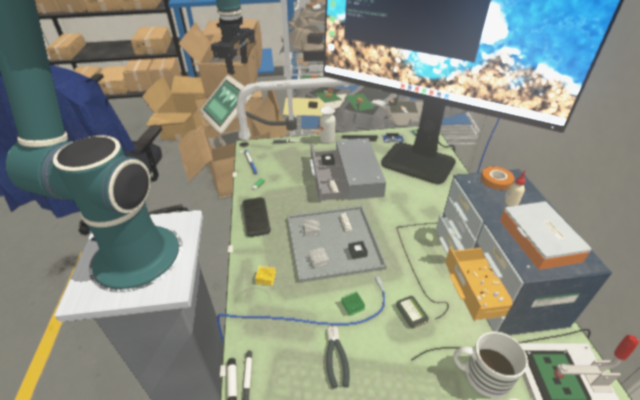

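The top view shows the drawer unit at about (251,165). It holds a fan on the left (228,180) and a strip on the right (275,183), and the middle pocket is empty at about (249,183), so the heat sink is missing. Candidates: metal sinks on the tray at (326,211) and (361,211), a green look-alike at (403,193) and a yellow one at (371,254). The two bare-metal blocks on the tray fit the description. I'll confirm in enlarged crops.

Run:
```python
import cv2
im=cv2.imread("pics/top0.png")[125:235,205:385]; cv2.imwrite("pics/topc.png",cv2.resize(im,None,fx=4.4,fy=4.4,interpolation=cv2.INTER_CUBIC))
im=cv2.imread("pics/side0.png")[130:285,275:395]; cv2.imwrite("pics/sidec.png",cv2.resize(im,None,fx=3.8,fy=3.8,interpolation=cv2.INTER_CUBIC))
```

```text
(no output)
```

View pics/topc.png

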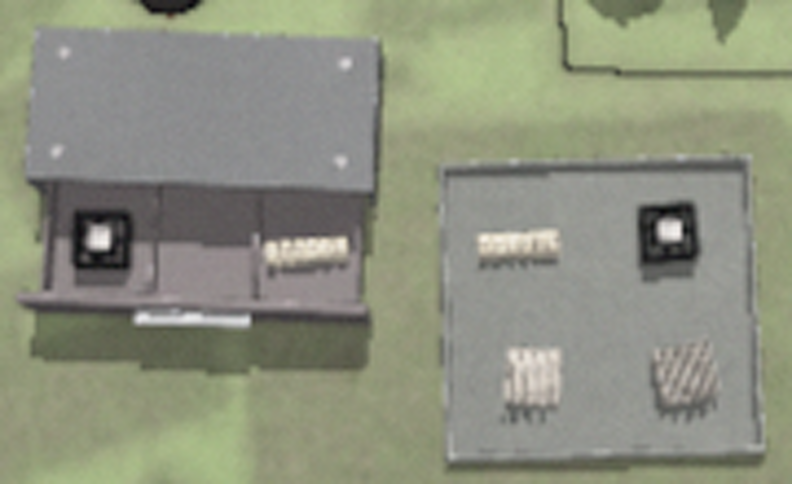

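View pics/sidec.png

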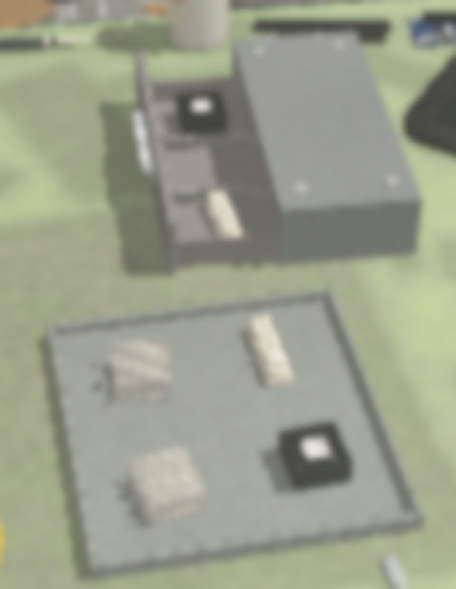

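Both tray blocks show bare-metal fins. In the top crop they are at (534,374), nearly aligned, and (686,374), turned. I'll take the left one, which appears in the side crop at (140,364). Next I'll triangulate it and the drawer landmarks.

```bash
cat > h.py <<'E'
import numpy as np
from rig import ctrl
I={n:ctrl.camera_info(n) for n in("top","side")}
C={"top":(4.4,205,125),"side":(3.8,275,130)}
def ray(n,p):
    i=I[n];M=i["world_from_camera"];s,a,b=C[n]
    u=(p[0]+.5)/s-.5+a;v=(p[1]+.5)/s-.5+b
    d=M[:3,:3]@np.array([(u-i["cx"])/i["fx"],-(v-i["cy"])/i["fy"],-1]);return M[:3,3],d/np.linalg.norm(d)
def tri(p,q):
    A=np.zeros((3,3));b=np.zeros(3);R=[ray("top",p),ray("side",q)]
    for o,d in R:
        P=np.eye(3)-np.outer(d,d);A+=P;b+=P@o
    x=np.linalg.solve(A,b);return x,max(np.linalg.norm(np.cross(x-o,d)) for o,d in R)
def onz(n,p,z):
    o,d=ray(n,p);return o+d*(z-o[2])/d[2]
E
python3 - <<'E'
from h import *
np.set_printoptions(precision=4,suppress=True)
for k,p,q,z in [("sink",(534,374),(140,364),.027),("lipL",(134,324),(134,113),.043),("lipR",(251,327),(148,170),.043),("panL",(20,299),(139,58),.055),("panR",(368,314),(168,243),.055),
 ("uBL",(38,30),(355,36),.058),("uBR",(381,42),(418,200),.058),("uFR",(376,190),(283,207),.058),("uFL",(28,180),(234,40),.058),
 ("trayBR",(751,157),(420,520),.014),("trayBL",(441,163),(330,293),.014),("trayFR",(763,458),(90,575),.014),("trayFL",(447,464),(48,330),.014)]:
    x,e=tri(p,q);print(k,x,round(e,4),onz("top",p,z)[:2],onz("side",q,z)[:2])
for p in[(508,347),(562,347),(560,402),(505,402)]:print(onz("top",p,.027))
E
```

```text
sink [0.4644 0.0221 0.0222] 0.0015 [0.4653 0.0223] [0.4624 0.017 ]
lipL [0.4918 0.3052 0.0423] 0.0002 [0.4918 0.3051] [0.4915 0.3041]
lipR [0.4927 0.2228 0.0424] 0.0009 [0.4918 0.2227] [0.4935 0.2222]
panL [0.5063 0.3855 0.0454] 0.0009 [0.5057 0.3829] [0.5038 0.3704]
panR [0.5018 0.1414 0.0324] 0.0029 [0.5012 0.1399] [0.4956 0.1139]
uBL [0.7015 0.3835 0.0511] 0.0003 [0.6996 0.3816] [0.6982 0.3726]
uBR [0.6957 0.1375 0.0556] 0.0023 [0.6972 0.1371] [0.6921 0.1338]
uFR [0.5879 0.1369 0.0609] 0.0007 [0.5892 0.1371] [0.588  0.1404]
uFL [0.5902 0.3818 0.0583] 0.0002 [0.5901 0.3819] [0.5905 0.3823]
trayBR [ 0.6297 -0.1343  0.01  ] 0.0026 [ 0.6313 -0.134 ] [ 0.6257 -0.1378]
trayBL [0.62   0.0936 0.0077] 0.0024 [0.6209 0.0933] [0.6156 0.0862]
trayFR [ 0.411  -0.1447  0.0043] 0.0002 [ 0.4104 -0.1431] [ 0.4106 -0.1522]
trayFL [0.4007 0.0829 0.0073] 0.0004 [0.4007 0.0827] [0.4002 0.0756]
[0.4843 0.0413 0.027 ]
[0.4852 0.0027 0.027 ]
[0.4457 0.0034 0.027 ]
[0.4448 0.0425 0.027 ]
```

Emit:
jog_arm(linear=[[0,0,0],[0,0,0],[0,0,0],[-0.0123,-0.0394,0],[-0.0123,-0.0394,0],[-0.0123,-0.0394,0],[-0.0123,-0.0394,0],[-0.0123,-0.0394,0],[-0.0123,-0.0394,0],[-0.0123,-0.0394,0.01],[-0.0123,-0.0394,0.01],[-0.0123,-0.0394,0.01],[-0.0123,-0.0394,0.01],[-0.0123,-0.0394,0.01],[-0.0123,-0.0394,0.01],[-0.0123,-0.0394,0.01],[-0.0123,-0.0394,0.01],[-0.0123,-0.0394,0.01],[0,0,0],[0,0,0]], twist=[-8.2,-8.2,-8.2,0,0,0,0,0,0,0,0,0,0,0,0,0,0,0,0,0], fingers=1)

```text
clock: 2.1
eef_pos: [0.4652, 0.0222, 0.3141]
tcp_rot: [-0.001, 0.001, 1.0, 0.0]
contact_force: [-0.3, -0.8, -0.1]
finger_gap: 1.0
finger_force: 0.0
```

Emit:
jog_arm(linear=[[0,0,0.02],[0,0,0.025],[0,0,0.025],[0,0,0.025],[0,0,0.015],[0,0,0.01],[0,0,0.006],[0,0,0.003],[0,0,0],[0,0,0]], twist=[0,0,0,0,0,0,0,0,0,0])

```text
clock: 3.1
eef_pos: [0.466, 0.0231, 0.1864]
tcp_rot: [0.001, -0.0, 1.0, -0.0]
contact_force: [-0.2, -0.1, -0.2]
finger_gap: 1.002
finger_force: 0.0
```

Run:
```python
from rig import ctrl
import cv2,numpy as np
a=ctrl.camera("top")[155:240,270:390,::-1];b=ctrl.camera("side")[180:290,280:400,::-1]
r=lambda x:cv2.resize(x,(480,440),interpolation=cv2.INTER_CUBIC)
cv2.imwrite("pics/g1.png",cv2.resize(np.hstack([r(a),r(b)]),(800,367)))
print(ctrl.observe()["eef_pos"])
```

```text
[0.4659255  0.02297257 0.18644021]
```

View pics/g1.png

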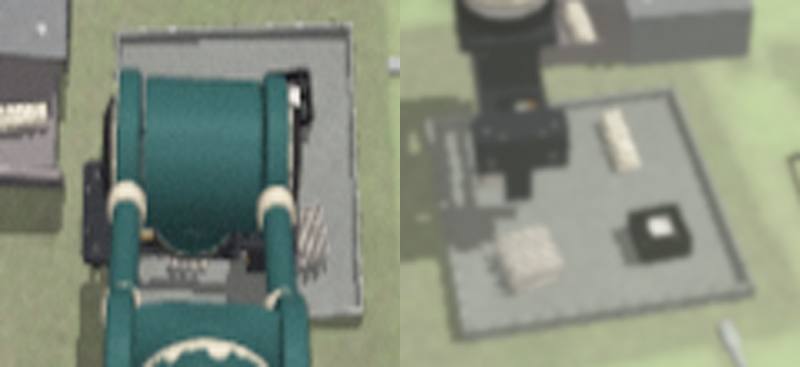

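The left half of the picture is the top view, with the arm over the sink. In the right half, the side view, a finger is at (518,185), level with the sink it hides. The fan, strip and other sink are clear of the gripper. I'll go down 1.5 mm and close.

Emit:
jog_arm(linear=[[0,0,0.0015],[0,0,0],[0,0,0],[0,0,0],[0,0,0],[0,0,0],[0,0,0],[0,0,0],[0,0,0],[0,0,0]], twist=[0,0,0,0,0,0,0,0,0,0], fingers=0)

```text
clock: 4.2
eef_pos: [0.4655, 0.023, 0.1842]
tcp_rot: [0.0, -0.0, 1.0, -0.0]
contact_force: [-0.0, -0.0, -0.1]
finger_gap: 0.448
finger_force: 29.9
```

Emit:
jog_arm(linear=[[0,0,-0.005],[0,0,-0.01],[0,0,-0.02],[0,0,-0.02],[0,0,-0.02],[0,0,-0.02],[0,0,-0.02],[0,0,-0.01],[0,0,0],[0,0,0]], twist=[0,0,0,0,0,0,0,0,0,0])

```text
clock: 5.2
eef_pos: [0.4652, 0.023, 0.309]
tcp_rot: [-0.0, -0.0, 1.0, 0.0]
contact_force: [-0.5, -0.2, -0.9]
finger_gap: 0.45
finger_force: 29.9
```

Run:
```python
from rig import ctrl
import cv2,numpy as np
a=ctrl.camera("top")[160:205,205:295,::-1];b=ctrl.camera("side")[140:220,300:390,::-1]
cv2.imwrite("pics/d1.png",np.vstack([cv2.resize(a,None,fx=6,fy=6,interpolation=cv2.INTER_CUBIC),cv2.resize(b,(540,320),interpolation=cv2.INTER_CUBIC)]))
b=ctrl.camera("side")[150:290,250:400,::-1];cv2.imwrite("pics/d2.png",cv2.resize(b,None,fx=4,fy=4,interpolation=cv2.INTER_CUBIC))
```

```text
(no output)
```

View pics/d1.png

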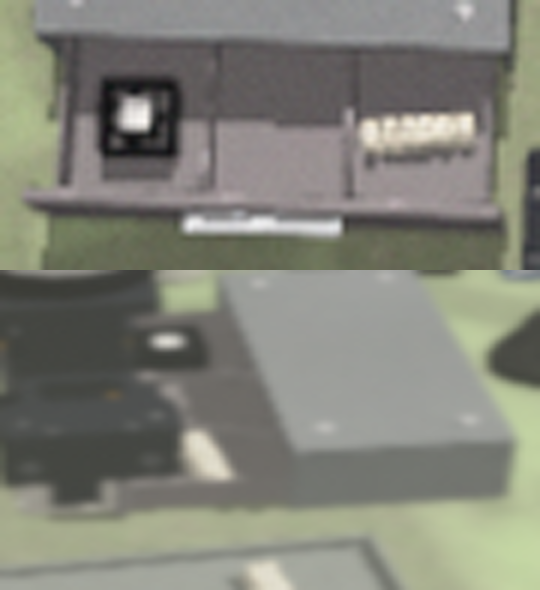

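View pics/d2.png

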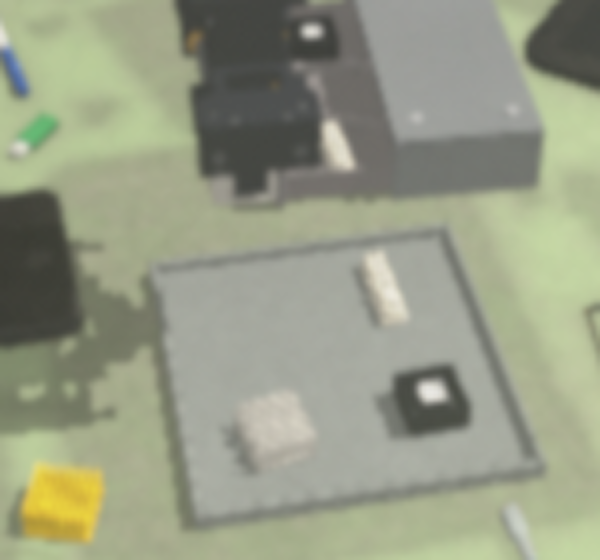

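The part is held: it is gone from its place on the tray in the side view, and the other sink, fan and strip are untouched. In the drawer crop the dividers are at x≈213 and x≈350, the unit's front edge is at y≈45 and the panel's inner top edge is at y≈197.

Run:
```python
import h;from h import *
h.C["top"]=(6,205,160)
f=lambda *p:np.round(onz("top",p[:2],p[2]),4)[:2]
print("div",f(213,150,.017),f(350,150,.017))
print("walls",f(70,110,.026),f(490,120,.026))
print("panel inner",f(250,194,.055),"outer",f(265,208,.055),"lip",f(183,233,.043),f(342,237,.043))
print("roof",f(280,47,.058),"strip L",f(360,130,.021),f(475,128,.021),"fan",f(100,118,.025),f(180,118,.025),f(140,78,.025),f(140,155,.025))
```

```text
div [0.5401 0.297 ] [0.5419 0.2245]
walls [0.5579 0.3716] [0.5582 0.1501]
panel inner [0.5106 0.2693] outer [0.5035 0.2613] lip [0.4913 0.305 ] [0.4913 0.223 ]
roof [0.5873 0.2572] strip L [0.552  0.2191] [0.5547 0.1583] fan [0.5542 0.3558] [0.5553 0.3137] [0.5763 0.336 ] [0.5349 0.3336]
```

Emit:
jog_arm(linear=[[-0.004,0.012,0],[-0.008,0.024,0],[-0.01,0.03,0],[-0.01,0.03,0],[-0.01,0.03,0],[-0.01,0.03,0],[-0.01,0.03,0],[-0.01,0.028,0],[-0.007,0.019,0],[-0.004,0.01,0],[0,0,0],[0,0,0.01],[0,0,0.02],[0,0,0.02],[0,0,0.02],[0,0,0.01],[0,0,0],[0,0,0]], twist=[0,0,0,0,0,0,0,0,0,0,0,0,0,0,0,0,0,0])

```text
clock: 7.15
eef_pos: [0.5484, 0.2656, 0.2294]
tcp_rot: [-0.0, 0.0, 1.0, -0.0]
contact_force: [-1.3, 0.8, -0.5]
finger_gap: 0.451
finger_force: 29.9
```

Emit:
jog_arm(linear=[[0,0,0.008],[0,0,0.01],[0,0,0.01],[0,0,0.007],[0,0,0.004],[0,0,0.0015],[0,0,0],[0,0,0]], twist=[0,0,0,0,0,0,0,0])

```text
clock: 7.95
eef_pos: [0.5486, 0.2662, 0.189]
tcp_rot: [0.0, -0.0, 1.0, 0.0]
contact_force: [-0.2, -0.8, -1.0]
finger_gap: 0.452
finger_force: 29.9
```

Emit:
jog_arm(linear=[[0,0,0.001],[0,0,0.001],[0,0,0.001],[0,0,0.0006],[0,0,0.0006],[0,0,0],[0,0,0]], twist=[0,0,0,0,0,0,0])

```text
clock: 8.65
eef_pos: [0.5484, 0.266, 0.1845]
tcp_rot: [0.0, -0.0, 1.0, -0.0]
contact_force: [-0.5, -0.2, -1.3]
finger_gap: 0.445
finger_force: 29.9
```

Emit:
jog_arm(linear=[[0,0,0.0003],[0,0,0.0003],[0,0,0],[0,0,0]], twist=[0,0,0,0])

```text
clock: 9.05
eef_pos: [0.5484, 0.2661, 0.1842]
tcp_rot: [0.0, -0.0, 1.0, 0.0]
contact_force: [0.2, 0.2, 2.2]
finger_gap: 0.449
finger_force: 29.9
```

Contact is light, at about 2–3 N upward and at the expected height. I'll open a little, then withdraw.

Emit:
jog_arm(linear=[[0,0,0],[0,0,0],[0,0,0],[0,0,0],[0,0,0]], twist=[0,0,0,0,0], fingers=0.52)

```text
clock: 9.55
eef_pos: [0.5483, 0.266, 0.1838]
tcp_rot: [-0.0, -0.0, 1.0, -0.0]
contact_force: [-0.7, 0.8, -0.7]
finger_gap: 0.517
finger_force: 0.0
```

Emit:
jog_arm(linear=[[0,0,-0.003],[0,0,-0.006],[0,0,-0.015],[0,0,-0.025],[0,0,-0.03],[0,0,-0.03],[0,0,-0.02],[0,0,0]], twist=[0,0,0,0,0,0,0,0])

```text
clock: 10.35
eef_pos: [0.5499, 0.2667, 0.3185]
tcp_rot: [0.004, -0.0, 1.0, 0.002]
contact_force: [0.0, -1.3, 0.0]
finger_gap: 0.521
finger_force: 0.0
```

Emit:
jog_arm(linear=[[0.01,0,0],[0.02,0,0],[0.025,0,0],[0.025,-0.002,0],[0.015,-0.0017,0],[0.005,0,0.005],[0,0,0.02],[0,0,0.025],[0,0,0.025],[0,0,0.025],[0,0,0.015],[0,0,0.0075],[0,0,0],[0,0,0]], twist=[0,0,0,0,0,0,0,0,0,0,0,0,0,0], fingers=0)

```text
clock: 11.75
eef_pos: [0.4488, 0.2624, 0.1907]
tcp_rot: [0.0, -0.0, 1.0, 0.0]
contact_force: [-0.3, -0.2, -0.2]
finger_gap: 0.006
finger_force: 0.0
```

Run:
```python
from rig import ctrl
import cv2,numpy as np
a=ctrl.camera("top")[120:220,205:335,::-1];b=ctrl.camera("side")[130:230,270:400,::-1]
cv2.imwrite("pics/e1.png",cv2.resize(np.hstack([a,b]),(780,300),interpolation=cv2.INTER_CUBIC))
```

```text
(no output)
```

View pics/e1.png

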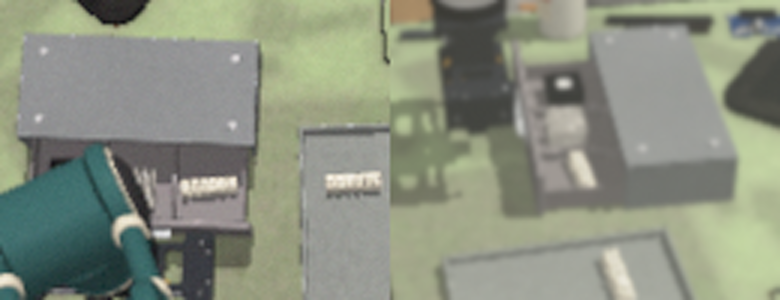

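The sink lies flat in the middle pocket (side view at about (565,127)), between the fan and the strip. The gripper stands in front of the lip. I'll approach and push gently.

Emit:
jog_arm(linear=[[-0.004,0,0],[-0.006,0,0],[-0.006,0,0],[-0.004,0,0],[-0.003,0,0],[-0.002,0,0],[-0.002,0,0],[-0.002,0,0],[-0.002,0,0],[-0.002,0,0],[-0.002,0,0],[-0.002,0,0]], twist=[0,0,0,0,0,0,0,0,0,0,0,0])

```text
clock: 13.05
eef_pos: [0.4851, 0.2622, 0.1902]
tcp_rot: [-0.0, -0.0, 1.0, -0.0]
contact_force: [-2.2, 0.8, 1.7]
finger_gap: 0.005
finger_force: 1.1
```

Emit:
jog_arm(linear=[[-0.002,0,0],[-0.0025,0,0],[-0.003,0,0],[-0.003,0,0],[-0.0035,0,0],[-0.0035,0,0],[-0.0035,0,0],[-0.0035,0,0],[-0.0035,0,0],[-0.0035,0,0],[-0.0035,0,0],[-0.0035,0,0],[-0.0035,0,0],[-0.0035,0,0],[-0.0035,0,0],[-0.0035,0,0],[-0.003,0,0],[-0.003,0,0],[-0.0025,0,0],[-0.002,0,0]], twist=[0,0,0,0,0,0,0,0,0,0,0,0,0,0,0,0,0,0,0,0])

```text
clock: 15.05
eef_pos: [0.5486, 0.2624, 0.1904]
tcp_rot: [0.0, -0.0, 1.0, 0.0]
contact_force: [-2.0, -1.7, -0.5]
finger_gap: 0.007
finger_force: 1.1
```

Emit:
jog_arm(linear=[[-0.002,0,0],[-0.002,0,0],[-0.002,0,0],[-0.002,0,0],[-0.002,0,0],[-0.0015,0,0],[-0.0015,0,0],[-0.0015,0,0],[-0.001,0,0],[-0.001,0,0],[-0.001,0,0],[-0.001,0,0]], twist=[0,0,0,0,0,0,0,0,0,0,0,0])

```text
clock: 16.25
eef_pos: [0.5669, 0.2624, 0.1905]
tcp_rot: [-0.0, -0.0, 1.0, 0.0]
contact_force: [-4.4, -0.3, 1.0]
finger_gap: 0.004
finger_force: 2.3
```

Emit:
jog_arm(linear=[[-0.0007,0,0],[-0.0007,0,0],[-0.0007,0,0],[-0.0007,0,0],[-0.0007,0,0]], twist=[0,0,0,0,0])

```text
clock: 16.75
eef_pos: [0.5681, 0.2625, 0.1902]
tcp_rot: [-0.003, 0.0, 1.0, -0.0]
contact_force: [-13.9, -0.3, 10.0]
finger_gap: 0.006
finger_force: 6.8
```

Emit:
jog_arm(linear=[[0,0,0],[0,0,0]], twist=[0,0])

```text
clock: 16.95
eef_pos: [0.5681, 0.2625, 0.1903]
tcp_rot: [-0.003, -0.0, 1.0, -0.0]
contact_force: [-10.5, -1.5, 7.9]
finger_gap: 0.0
finger_force: 6.0
```

Run:
```python
from rig import ctrl
import cv2,numpy as np
s=ctrl.observe();print(s["contact_force"],s["wrist_torque"],s["eef_pos"])
a=ctrl.camera("top")[120:220,205:335,::-1];b=ctrl.camera("side")[130:230,270:400,::-1]
cv2.imwrite("pics/f1.png",cv2.resize(np.hstack([a,b]),(800,308),interpolation=cv2.INTER_CUBIC))
```

```text
[-10.51549353  -1.53261284   7.90993813] [-0.21672553  1.65568325 -0.21229934] [0.56808087 0.26247254 0.1902922 ]
```

View pics/f1.png

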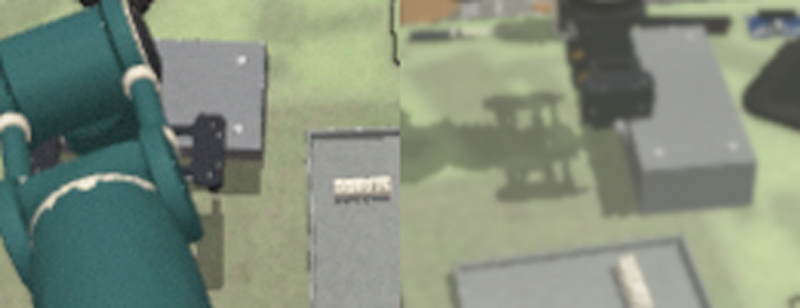

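The drawer looks closed in both views, and the arm is stalled at about 10 N, well above the 2 N of friction. I'll back off and verify.

Emit:
jog_arm(linear=[[0.002,0,0],[0.004,0,0],[0.01,0,0],[0.02,0,0],[0.025,0,0],[0.025,0,-0.01],[0,0,-0.03],[0,0,-0.04],[0,-0.03,-0.03],[0,-0.04,0],[0,-0.04,0],[0,-0.04,0],[0,-0.04,0],[0,-0.04,0],[0,-0.03,0],[0,0,0]], twist=[0,0,0,0,0,0,0,0,0,0,0,0,0,0,0,0])

```text
clock: 18.65
eef_pos: [0.4845, -0.0003, 0.3009]
tcp_rot: [0.001, 0.002, 1.0, -0.0]
contact_force: [0.4, 0.9, 0.2]
finger_gap: 0.005
finger_force: 0.0
```

Run:
```python
from rig import ctrl
import cv2,numpy as np
a=ctrl.camera("top")[125:195,205:305,::-1];b=ctrl.camera("side")[130:200,295:395,::-1]
cv2.imwrite("pics/f2.png",np.vstack([cv2.resize(a,None,fx=4,fy=4,interpolation=cv2.INTER_CUBIC),cv2.resize(b,None,fx=4,fy=4,interpolation=cv2.INTER_CUBIC)]))
```

```text
(no output)
```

View pics/f2.png

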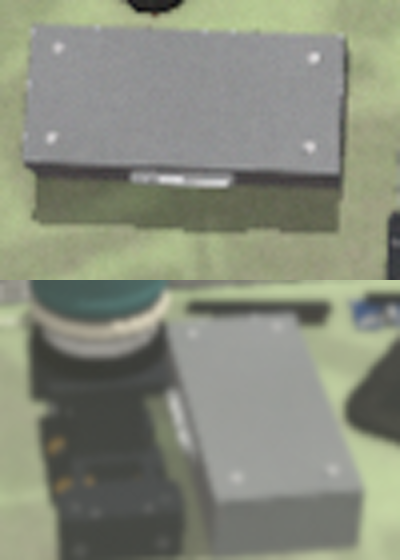

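The drawer looks shut: only the lip sticks out, at (180,182), below the unit's front edge. I'll measure the lip position numerically.

Run:
```python
import h;from h import *;import cv2
# lip lower edge by subpixel gradient, before/after, near columns 240..260
for nm,im,r0,r1 in [("before",cv2.imread("pics/top0.png")[:,:,::-1],190,206),("after",ctrl.camera("top"),160,180)]:
    g=im.astype(float).mean(2)[r0:r1]
    h.C["top"]=(1,0,0)
    for c in (242,248,254,258):
        col=g[:,c-1:c+2].mean(1);k=int(col.argmax());bg=col[min(k+4,len(col)-1)]
        half=(col[k]+bg)/2;j=next(j for j in range(k,len(col)-1) if col[j+1]<half)
        e=j+(col[j]-half)/(col[j]-col[j+1])
        print(nm,c,round(r0+e,2),np.round(onz("top",(c,r0+e),.043)[:2],4))
    print(np.round(g[:,248]).astype(int))
print(ctrl.observe()["contact_force"])
```

```text
before 242 198.27 [0.4923 0.2837]
before 248 198.19 [0.493  0.2651]
before 254 198.47 [0.4926 0.2465]
before 258 198.75 [0.492  0.2341]
[142 145 147 144 114 109 196 229 175  96  88  94  94  92  92  93]
after 242 170.15 [0.5813 0.2882]
after 248 170.62 [0.5803 0.2694]
after 254 171.21 [0.5789 0.2506]
after 258 171.26 [0.5791 0.2381]
[144 147 147 143 146 146 122  95 131 207 195 127  96  98  93  95  93  95
  98  93]
[-0.27823949  0.77784274 -0.414907  ]
```

The lip travelled about 88 mm, which fits a closed drawer, though with ±2 mm of uncertainty. I'll press gently once more, holding the tips higher, to confirm it is on the stop.

Emit:
jog_arm(linear=[[0,0.03,0],[0,0.04,0],[0,0.04,0],[0,0.04,0],[0,0.04,0],[-0.015,0.04,0],[-0.02,0.03,0],[-0.01,0,0.01],[0,0,0.03],[0,0,0.03],[0,0,0.02],[0,0,0.01],[0,0,0],[0,0,0]], twist=[0,0,0,0,0,0,0,0,0,0,0,0,0,0])

```text
clock: 20.2
eef_pos: [0.5295, 0.2626, 0.201]
tcp_rot: [0.0, -0.0, 1.0, 0.0]
contact_force: [0.1, -0.3, 0.4]
finger_gap: 0.007
finger_force: 0.0
```

Emit:
jog_arm(linear=[[-0.005,0,0],[-0.01,0,0],[-0.01,0,0],[-0.005,0,0],[-0.003,0,0],[-0.001,0,0],[-0.001,0,0],[-0.0007,0,0],[-0.0007,0,0],[-0.0007,0,0],[0,0,0],[0,0,0]], twist=[0,0,0,0,0,0,0,0,0,0,0,0])

```text
clock: 21.4
eef_pos: [0.5664, 0.2624, 0.2005]
tcp_rot: [-0.0, -0.0, 1.0, 0.0]
contact_force: [-0.2, -0.2, 0.5]
finger_gap: 0.007
finger_force: 0.0
```

Emit:
jog_arm(linear=[[-0.0007,0,0],[-0.0007,0,0],[-0.0007,0,0],[-0.0007,0,0],[-0.0007,0,0],[-0.0005,0,0],[0,0,0],[0,0,0]], twist=[0,0,0,0,0,0,0,0])

```text
clock: 22.2
eef_pos: [0.5682, 0.2624, 0.2002]
tcp_rot: [-0.003, -0.0, 1.0, -0.001]
contact_force: [-10.5, 0.9, 8.1]
finger_gap: 0.003
finger_force: 5.4
```

The arm stops hard at the same x = 0.568, so the drawer is fully home. I'll retreat clear and hand in.

Emit:
jog_arm(linear=[[0.002,0,0],[0.004,0,0],[0.01,0,0],[0.02,0,0],[0.025,0,0],[0.02,0,-0.01],[0,0,-0.03],[0,0,-0.04],[0,0,-0.03],[0,0,0],[0,0,0],[0,0,0]], twist=[0,0,0,0,0,0,0,0,0,0,0,0])

```text
clock: 23.4
eef_pos: [0.4886, 0.2619, 0.3089]
tcp_rot: [-0.001, -0.0, 1.0, -0.001]
contact_force: [0.2, 1.2, -0.1]
finger_gap: 0.006
finger_force: 0.0
```

```bash
python3 -c "
from rig import ctrl
print(ctrl.hand_in())"
```

```text
the job is handed in; nothing more can be done
None
```

The heat sink was missing: I set one from the tray flat, fins up, in the middle pocket, pushed the drawer gently home against its stop, and handed the job in at 23.4 s; no verdict came back.

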